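# Show the apprentice the die and its watch

### The arm

A 6-joint arm with a two-finger parallel gripper is mounted at the origin on the work surface. World frame = base frame: x ahead of the robot, y to its left, z up, the work surface at z = 0. Lengths are in mm, angles in rad, forces in N, time in s.
With the tool pointing down it reaches from about 225 to 725 mm from the base axis. Payload 3.1 kg.
Tool frame: the origin (TCP) lies midway between the tips of the shut fingers; the grasp point (between the pads) lies 19 mm behind it; z points along the fingers, y is the line along which they close (so a half turn about z gives the same grasp; the last joint's range is limited). The gripper opens to 85 mm and grips with 20 to 120 N. Pads are 22 mm wide; open, the fingers measure 114 mm over their backs; the gripper's body (76 mm by 85 mm) begins 54 mm behind the grasp point. The pads swing forward as they close: fully open they stand 13 mm farther back than shut.
Start: joints at [-1.376, 0.048, 0.099, 1.622, 0, 1.443], TCP at [166.527, -497.882, 231.312] pointing down, gripper open.
Joint ranges: [-2.91, 2.91], [-0.99, 1.94], [-1.21, 1.42], [-2.12, 2.29], [-1.49, 1.47], [-3.14, 3.14]. Speed limits (rad/s): [2.79, 2.79, 3.14, 3.14, 3.14, 3.14].

### API

Orientations are given as a unit quaternion [x, y, z, w].
In Python, from cell import monitor, viewer, ticket gives the robot as it stands.
- The arm moves only by the tool carry_out, never from a script. Its argument "targets" is a list of rows, each a list of 4 numbers: the shift along the world's x, y, z in m, then the turn about the world's z in degrees. A call has 1 to 20 rows; each row shifts and turns the commanded pose from where the row before left it; what a row does not reach is not made up. A row lasts 1/10 s, in which the tool goes at most 50 mm and 8.59 degrees, less where a joint would pass 70% of its speed; a pose out of reach is approached as far as the arm can. A call with a gripper value outside its range is refused whole. "fingers" is the finger opening in m, from 0 to 0.0854, set as the call begins (left out, the last holds). The fingers move at their own pace and stop on an object; "squeeze" is the grip in N (left out, the last holds). Time passes only in rows, so rows that do not move let the fingers close. It gives the time, the measured TCP pose, the force, the opening and the grip force at its end, in the units of the state.
- monitor.state(): the state, without advancing time (a new reading comes with each control period).
- viewer.read_camera(name): name is "scene" or "top"; returns a dict with "img" (400x640x3 uint8, red, green, blue), "intrinsics" (3x3 intrinsics, pixels), "k1" (the pictures are not rectified: a ray, as slopes to the right and down, at radius r is drawn at 1 + k1 r^2 times it, then the intrinsics apply), "rvec" (rotation vector, rad) and "tvec" (3), from world to camera coordinates, as OpenCV has them. Camera axes: x right, y down, z forward; pixel columns grow to the right and rows downward; lengths in mm; the calibration is good to about 2 mm. A picture is of the moment at which its call begins. There is no depth.
- ticket.finish_job(): hands the job in; it is judged then, once.
The state is a dict: "time_s": time; "joint_pos": joint angles; "dq": joint speeds; "effort": joint torques, N m; "position": TCP position; "ee_rot": TCP orientation; "ft_force": force on the tool from outside, world axes, zero at the start; "torque": the same for the moment, N m; "width": finger opening in mm; "gripper_force": force on a finger pad.
Only numpy, scipy, OpenCV 4.12 (cv2) and the standard library are available. Lean on these libraries where they do the work, as an engineer would, in place of code of your own. Each camera call takes 0.05 s, during which the arm holds its last target. There are 200 camera calls.

### The job

Show the apprentice what to press next: with the fingertips, push the sliding wooden cover of the die case fully open, then point at the brass die that stands inside, then at the gold-rimmed watch it is for. To point, bring the fingertips straight above the middle of the thing, a finger's width or so clear of it, and dwell there for at least one second. Do not touch any die or watch, do not point closely at the other dies or the steel watch, and leave the oil pot and the screwdriver where they are.

Things in the scene. Friction and masses are not known exactly. Their poses are not given: they have to be found in the camera images.
- case: wooden die case fixed on the bench, 150 x 320 x 62 mm (x, y, z in its own frame), origin at the centre of its underside. Its -y half is an open bay, 126 mm (x) by 148 mm (y), its middle 74 mm from the origin towards -y; its +y half is closed on top. The bay's wooden insert holds four dies in four holes, 60 mm apart in x and y, die tops 10 mm below the 62 mm high rim. Two small brass latches on its front
- cover (a joint): flat light-wood cover that slides along the case's +y axis on the rim, hiding the bay when shut; 146 x 155 x 6 mm, its top 69 mm above the bench. Value in m: 0 = shut over the bay, 0.15 = fully open against its end stop. Sliding friction about 1.5 N, stays where it is left
- cover_push (a point): centre of the upright push face of the dark wooden ridge across the middle of the cover; the point moves with the cover and its axes are parallel to the case's. The face is 100 mm long (along case x) and 35 mm high, from 69 to 104 mm above the bench, and looks to case -y; push it towards +y. Behind it the ridge is 12 mm thick and slopes down to the cover over about 50 mm
- die_brass: the die to point at: round brass head 25 mm across and 22 mm high on a 10 mm steel stem, 40 mm tall in all, standing upright in one of the four holes. Origin at the foot of the stem, z up
- die_brass_top (a point): centre of the brass die's top face, 52 mm above the bench, 40 mm above its origin
- die_steel_top (a point): centre of the top face of the bare steel die
- die_blue_top (a point): centre of the top face of the blue plastic die
- die_black_top (a point): centre of the top face of the black plastic die
- die_steel: head of bare steel; a round press die, same shape as the brass one, standing in another hole of the case. Origin at the foot of its stem, z up, top 40 mm above
- die_blue: head of blue plastic; a round press die, same shape as the brass one, standing in another hole of the case. Origin at the foot of its stem, z up, top 40 mm above
- die_black: head of black plastic; a round press die, same shape as the brass one, standing in another hole of the case. Origin at the foot of its stem, z up, top 40 mm above
- watch_gold: the watch to point at: gold-rimmed watch head 40 mm across with a white dial, lying dial up on a round black cushion 60 mm across; 31 mm tall in all, loose on the bench. Origin at the centre of the underside, z up
- watch_gold_top (a point): centre of the gold watch's dial, 31 mm above the bench
- watch_steel: the other watch, the same but with a steel rim. Origin at the centre of the underside
- watch_steel_top (a point): centre of the steel watch's dial, 31 mm above the bench
- oil_pot: small amber glass pot with a red cap, 40 mm across and 50 mm tall, loose on the bench; origin at the centre of the underside
- screwdriver: screwdriver 130 mm long lying along its x axis, loose on the bench; origin near its middle, on the underside
There are look-alikes about, which are no part of the job. Leave any blue or pink look-alike of the watch_gold alone.

How it is judged (in metres and radians):
On the way, in this order (a step that is already met when the one before it is completed fails the run):
1. the cover is pushed fully open (within 15 mm of its stop) (value of joint cover above 0.135 m), for 0.2 s.
2. the fingertips dwell just above the brass die, with the cover open (horizontal distance between the grasp point and die_brass_top below 0.015 m and z of the grasp point in the frame of die_brass_top between 0.019 and 0.062 m and value of joint cover above 0.135 m), for 0.8 s.
3. the fingertips dwell just above the gold-rimmed watch (horizontal distance between the grasp point and watch_gold_top below 0.018 m and z of the grasp point in the frame of watch_gold_top between 0.019 and 0.062 m), for 0.8 s.
At the end, for the whole second after the job is handed in: Both were pointed at in order (0.8 s or more, tips up to about 43 mm above, within 15 mm sideways of the die's middle, 18 mm of the watch's); the cover is within 15 mm of fully open; dies and watches within 6 mm, oil pot and screwdriver within 10 mm of their starts (value of joint cover above 0.135 m and distance of each of die_brass, die_steel, die_blue, die_black, watch_gold, watch_steel from where it was at the start of the episode below 0.006 m and distance of each of oil_pot, screwdriver from where it was at the start of the episode below 0.01 m); the robot touches nothing.
It fails at once if a die or a watch is touched by the robot (over 0.3 N) (contact force between any of the fingers, the arm and die_brass above 0.3 N or contact force between any of the fingers, the arm and die_steel above 0.3 N or contact force between any of the fingers, the arm and die_blue above 0.3 N or contact force between any of the fingers, the arm and die_black above 0.3 N or contact force between any of the fingers, the arm and watch_gold above 0.3 N or contact force between any of the fingers, the arm and watch_steel above 0.3 N).
It fails at once if a die or a watch is shifted or lifted by more than 6 mm, or the oil pot or screwdriver by more than 10 mm (not (distance of each of die_brass, die_steel, die_blue, die_black, watch_gold, watch_steel from where it was at the start of the episode below 0.006 m and distance of each of oil_pot, screwdriver from where it was at the start of the episode below 0.01 m)).
It fails at once if with the cover open, the fingertips are closely over a wrong die (within 12 mm of its axis and about 30 mm of its top) ((horizontal distance between the grasp point and die_steel_top below 0.012 m and z of the grasp point in the frame of die_steel_top between -0.02 and 0.05 m and value of joint cover above 0.135 m) or (horizontal distance between the grasp point and die_blue_top below 0.012 m and z of the grasp point in the frame of die_blue_top between -0.02 and 0.05 m and value of joint cover above 0.135 m) or (horizontal distance between the grasp point and die_black_top below 0.012 m and z of the grasp point in the frame of die_black_top between -0.02 and 0.05 m and value of joint cover above 0.135 m)).
It fails at once if the fingertips are closely over the steel watch (within 15 mm of its middle and about 30 mm of its dial) (horizontal distance between the grasp point and watch_steel_top below 0.015 m and z of the grasp point in the frame of watch_steel_top between -0.02 and 0.05 m).
It also fails if it takes over 51 s, if anything falls off the work surface, if the arm or the gripper's body presses on something with over 40 N, if the wrist force passes 120 N, or if a joint passes its speed limit or range.

## Working session

There is one attempt and no reset: what is moved stays moved. The work goes in short steps, Python scripts to look and compute and a tool call to move; the robot and the scene stay as the last step left them, time stands still between calls to the robot, and variables do not carry over. Pictures are saved under pics/ and viewed, at most 10 in all, crops included, and the job is handed in when it is done.

Besides the shell and the picture viewer there is one more tool, called after "Emit:" as name(argument=value, ...) on one line, values as JSON. carry_out: Moves the arm, as the interface text tells. Its arguments: {"type":"object","properties":{"targets":{"type":"array"},"fingers":{"type":"number"},"squeeze":{"type":"number"}},"required":["targets"]}

```bash
mkdir -p pics; cat > h.py <<'E'
import numpy as np, cv2
from cell import monitor, viewer, ticket
def cam(n):
    c=viewer.read_camera(n); return c
def ray(c,u,v,z):
    K=np.array(c["intrinsics"]);x=(u-K[0,2])/K[0,0];y=(v-K[1,2])/K[1,1]
    k=c["k1"];rd=np.hypot(x,y);r=rd
    for _ in range(30): r=rd/(1+k*r*r)
    s=r/rd if rd>0 else 1
    R=cv2.Rodrigues(np.array(c["rvec"],float))[0];t=np.array(c["tvec"],float).ravel()
    o=-R.T@t;d=R.T@np.array([x*s,y*s,1]);return o+d*(z-o[2])/d[2]
def save(c,f,box=None,k=1):
    im=c["img"][:,:,::-1]
    if box: im=im[box[1]:box[3],box[0]:box[2]]
    cv2.imwrite(f,cv2.resize(im,None,fx=k,fy=k,interpolation=cv2.INTER_CUBIC))
E
python3 - <<'E'
from h import *
for n in("top","scene"):
    c=cam(n);save(c,f"pics/{n}0.png")
    np.save(f"{n}0.npy",c,allow_pickle=True)
    print(n,c["k1"],[ray(c,u,v,0).round() for u,v in((0,0),(640,0),(320,200),(0,400))])
E
```

```text
top -0.005643551179290073 [array([1117.,  938.,    0.]), array([1138., -896.,   -0.]), array([552.,  -8.,   0.]), array([  2., 823.,   0.])]
scene 0.019299194546772293 [array([-278., -919.,    0.]), array([-193.,  982.,   -0.]), array([461.,   4.,   0.]), array([ 866., -602.,    0.])]
```

View pics/top0.png

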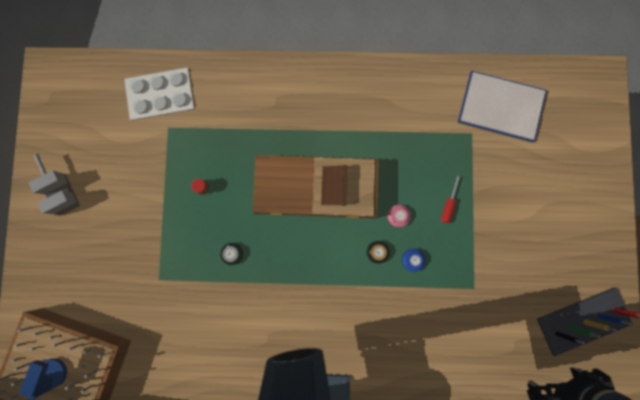

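View pics/scene0.png

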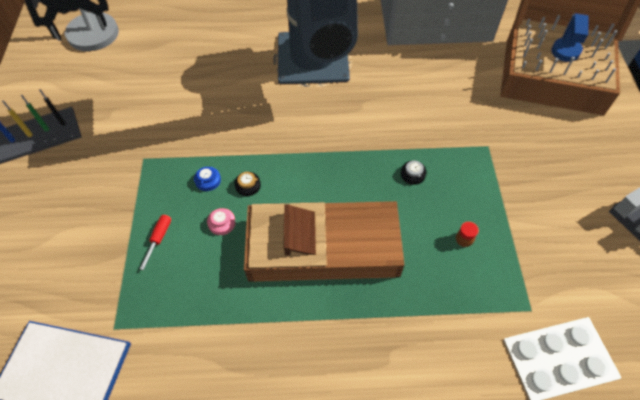

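The top view shows the case at (253–379, 156–216) with the light cover on its right half (world -y) and the ridge at about (335, 185). The gold watch is at (378, 252), the steel one at (231, 253), and the pink and blue look-alikes at (400, 215) and (414, 260).

```bash
python3 - <<'E'
from h import *
for n,b in(("top",(240,140,440,280)),("scene",(190,150,420,290))):
    c=np.load(f"{n}0.npy",allow_pickle=True).item()
    im=c["img"];hsv=cv2.cvtColor(im,cv2.COLOR_RGB2HSV)
    # watches: dark cushions (non-green), gold rim
    H,S,V=[hsv[...,i].astype(int) for i in range(3)]
    ce=(378,252) if n=="top" else (247,183)
    yy,xx=np.mgrid[:400,:640];near=(np.hypot(xx-ce[0],yy-ce[1])<9)
    gold=near&((H<28)&(S>80)&(V>90)); white=near&(S<60)&(V>130)
    for nm,m in(("gold",gold),("white",white)):
        u,v=xx[m].mean(),yy[m].mean();print(n,nm,m.sum(),u,v,ray(c,u,v,30).round(1))
    # case+cover: warm wood within green mat
    m=((H<25)&(S>60)&(V>60)).astype(np.uint8)
    m[:,:b[0]+5]=0;m[:,b[2]-(30 if n=="top" else 0):]=0;m[:b[1]]=0;m[b[3]:]=0
    k=cv2.connectedComponentsWithStats(m)
    i=1+np.argmax(k[2][1:,4]);cn=max(cv2.findContours((k[1]==i).astype(np.uint8),0,2)[0],key=cv2.contourArea)
    r=cv2.minAreaRect(cn);print(k[2][i],r)
    p=cv2.boxPoints(r);print([ray(c,*q,66).round() for q in p])
    # cover light
    save(c,f"pics/{n}c.png",b,3.4 if n=="scene" else 4)
E
python3 - <<'E'
import cv2,numpy as np
a=cv2.imread('pics/topc.png');b=cv2.imread('pics/scenec.png')
print(a.shape,b.shape)
E
```

```text
top gold 108 377.9166666666667 251.97222222222223 [ 416.3 -162.5   30. ]
top white 73 378.64383561643837 251.87671232876713 [ 416.5 -164.4   30. ]
[ 253  155  126   63 7295] ((315.47808837890625, 186.09176635742188), (124.50723266601562, 59.29267883300781), 2.12109637260437)
[array([507., 165.,  66.]), array([662., 165.,  66.]), array([ 656., -158.,   66.]), array([ 502., -154.,   66.])]
scene gold 88 247.6590909090909 182.5681818181818 [ 425.8 -159.2   30. ]
scene white 73 245.83561643835617 178.3972602739726 [ 414.2 -163.7   30. ]
[  244   202   160    79 11746] ((322.95574951171875, 240.68402099609375), (76.7088851928711, 159.2940673828125), 88.60282135009766)
[array([ 505., -163.,   66.]), array([511., 178.,  66.]), array([687., 160.,  66.]), array([ 681., -152.,   66.])]
(560, 800, 3) (476, 782, 3)
```

View pics/topc.png

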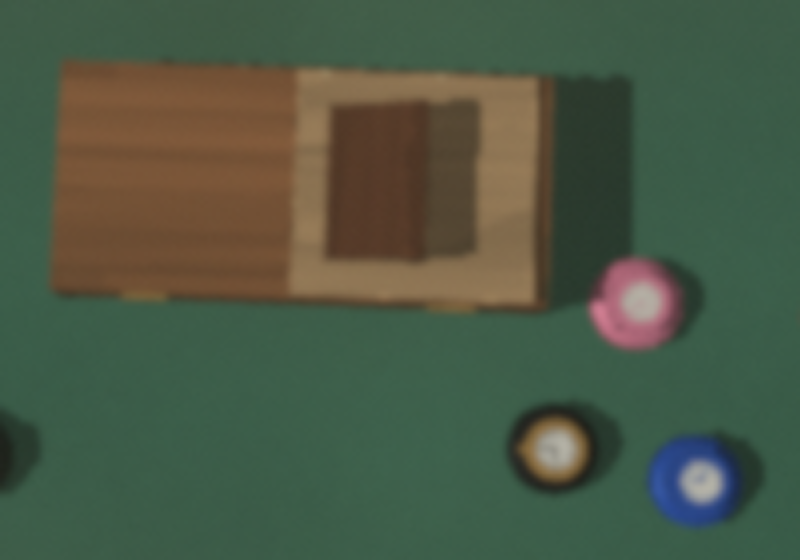

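View pics/scenec.png

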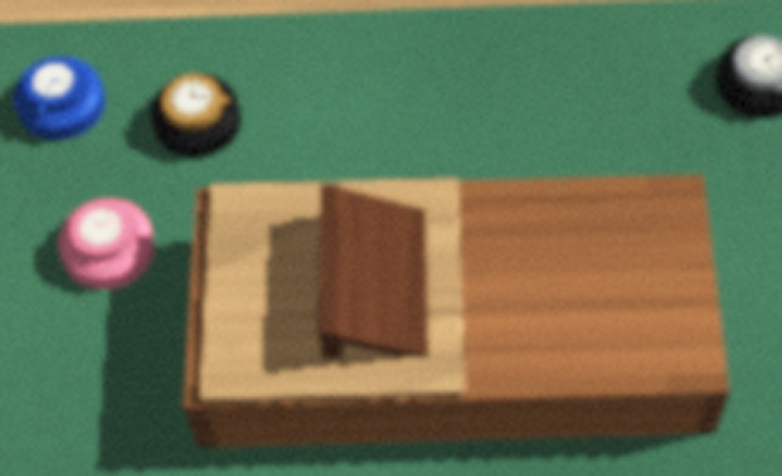

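Crops: the push face is the ridge's right edge in the top view (crop x≈425, y 100–260); its tall edge in the scene view is at crop (322, 187)–(325, 333). Next I turn these into positions.

```bash
python3 - <<'E'
from h import *
t=np.load("top0.npy",allow_pickle=True).item();s=np.load("scene0.npy",allow_pickle=True).item()
T=lambda x,y,z:ray(t,x/4+240-.4,y/4+140-.4,z).round(1)
S=lambda x,y,z:ray(s,x/3.4+190-.4,y/3.4+150-.4,z).round(1)
print("ridge top",T(429,100,104),T(422,261,104),S(322,187,104),S(325,333,104))
print("cover T",T(298,69,69),T(543,77,69),T(535,304,69),T(289,294,69))
print("cover S",S(209,186,69),S(460,180,69),S(466,392,69),S(202,398,69))
print("case far end",T(63,60,62),T(53,292,62),S(703,178,62),S(727,390,62))
print("pink",T(641,302,30),"blue",T(700,482,30))
R=monitor.state();print(R["position"],R["ee_rot"],R["width"])
from scipy.spatial.transform import Rotation as Ro
print(Ro.from_quat(R["ee_rot"]).as_matrix().round(2))
E
```

```text
ridge top [632.2 -74.1 104. ] [530.9 -71.4 104. ] [532.7 -71.  104. ] [630.4 -69.6 104. ]
cover T [657.1   9.1  69. ] [ 655.1 -149.1   69. ] [ 508.2 -145.4   69. ] [510.9  11.4  69. ]
cover S [ 507.7 -144.    69. ] [510.3  13.1  69. ] [655.1  10.2  69. ] [ 651.9 -143.6   69. ]
case far end [661.3 163.2  62. ] [509.2 163.8  62. ] [511.5 166.8  62. ] [657.5 163.9  62. ]
pink [ 513.9 -219.1   30. ] blue [ 397.7 -257.7   30. ]
[ 166.4168347  -497.35244209  230.22439924] [ 9.87005212e-01  1.60684752e-01 -3.64284007e-05 -1.05845159e-03] 85.4450276023014
[[ 0.95  0.32 -0.  ]
 [ 0.32 -0.95  0.  ]
 [ 0.   -0.   -1.  ]]
```

Emit:
carry_out(targets=[[0.0277,0.0265,0,4.7],[0.0277,0.0265,0,4.7],[0.0277,0.0265,0,4.7],[0.0277,0.0265,0,4.7],[0.0277,0.0265,0,4.7],[0.0277,0.0265,0,4.7],[0.0277,0.0265,0,4.7],[0.0277,0.0265,0,4.7],[0.0277,0.0265,0,4.7],[0.0277,0.0265,0,4.7],[0.0277,0.0265,0,4.7],[0.0277,0.0265,0,4.7],[0.0277,0.0265,0,4.7],[0.0277,0.0265,0,4.7],[0,0,0,0],[0,0,0,0],[0,0,0,0]], fingers=0, squeeze=40)

```text
time_s: 1.8
position: [553.6, -127.4, 231.0]
ee_rot: [0.742, 0.671, -0.001, -0.0]
ft_force: [-0.2, -0.3, -1.3]
width: 0.3
gripper_force: 0.0
```

Emit:
carry_out(targets=[[0.028,0.024,0,4.7],[0,0,-0.03,0],[0,0,-0.03,0],[0,0,-0.03,0],[0,0,-0.03,0],[0,0,-0.015,0],[0,0,-0.01,0],[0,0,0,0],[0,0,0,0],[0,0,0,0]])

```text
time_s: 2.8
position: [583.7, -103.4, 88.5]
ee_rot: [0.713, 0.701, 0.001, 0.002]
ft_force: [0.4, 0.3, 0.2]
width: -0.2
gripper_force: 0.0
```

```bash
python3 - <<'E'
from h import *
a=cam("top");b=cam("scene");save(a,"a.png",(240,100,440,260),2.5);save(b,"b.png",(210,150,450,300),2)
A=cv2.imread("a.png");B=cv2.imread("b.png");h=max(A.shape[0],B.shape[0])
p=lambda i:cv2.copyMakeBorder(i,0,h-i.shape[0],0,0,0)
o=np.hstack([p(A),p(B)]);o=cv2.resize(o,None,fx=798/o.shape[1],fy=798/o.shape[1]);cv2.imwrite("pics/pre.png",o)
print(monitor.state()["joint_pos"])
E
```

```text
[-2.88170410e-01  2.34438980e-01  2.09192016e-02  1.35418010e+00
  1.15616183e-05  1.30009813e+00]
```

View pics/pre.png

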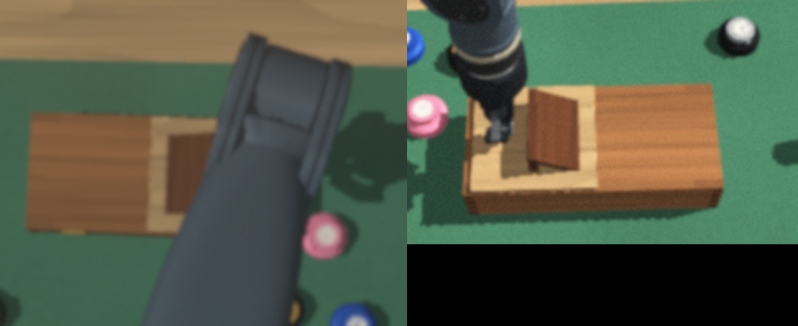

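The fingertips stand over the cover just in front of the ridge's push face, clear of everything else.

Emit:
carry_out(targets=[[0,0.01,-0.004,0],[0,0.008,0,0],[0,0.008,0,0],[0,0.01,0,0],[0,0.01,0,0],[0,0.01,0,0],[0,0.01,0,0],[0,0.01,0,0],[0,0.01,0,0],[0,0.01,0,0],[0,0.01,0,0],[0,0.01,0,0],[0,0.01,0,0],[0,0.01,0,0],[0,0.01,0,0],[0,0.006,0,0],[0,0,0,0],[0,0,0,0]])

```text
time_s: 4.7
position: [581.7, 49.7, 82.0]
ee_rot: [0.713, 0.701, -0.0, -0.001]
ft_force: [0.9, -0.2, -0.6]
width: 0.1
gripper_force: 0.0
```

Emit:
carry_out(targets=[[0,0.004,0,0],[0,0.004,0,0],[0,0.004,0,0],[0,0.002,0,0],[0,0.002,0,0],[0,0,0,0],[0,0,0,0]])

```text
time_s: 5.4
position: [581.9, 58.2, 82.1]
ee_rot: [0.715, 0.699, -0.006, 0.005]
ft_force: [-0.6, -16.0, 0.2]
width: -0.0
gripper_force: 7.9
```

Emit:
carry_out(targets=[[0,-0.01,0,0],[0,-0.005,0,0],[0,0,0.03,0],[0,0,0.04,0],[0,0,0.04,0],[0,0,0.03,0],[-0.04,0.02,0,0],[-0.04,0.02,0,0],[-0.04,0.02,0,0],[-0.04,0.02,0,0],[0,0,0,0],[0,0,0,0],[0,0,0,0]])

```text
time_s: 6.7
position: [423.2, 130.3, 222.6]
ee_rot: [0.713, 0.701, 0.001, 0.0]
ft_force: [-0.0, -0.2, -0.5]
width: -0.1
gripper_force: 0.0
```

```bash
python3 - <<'E'
from h import *
a=cam("top");b=cam("scene");np.save("top1.npy",a,allow_pickle=True);np.save("scene1.npy",b,allow_pickle=True)
save(a,"a.png",(240,140,400,220),5);save(b,"b.png",(220,180,420,290),4)
A=cv2.imread("a.png");B=cv2.imread("b.png");o=np.vstack([A,B])
print(o.shape);cv2.imwrite("pics/a1.png",A);cv2.imwrite("pics/b1.png",B)
E
```

```text
(840, 800, 3)
```

View pics/a1.png

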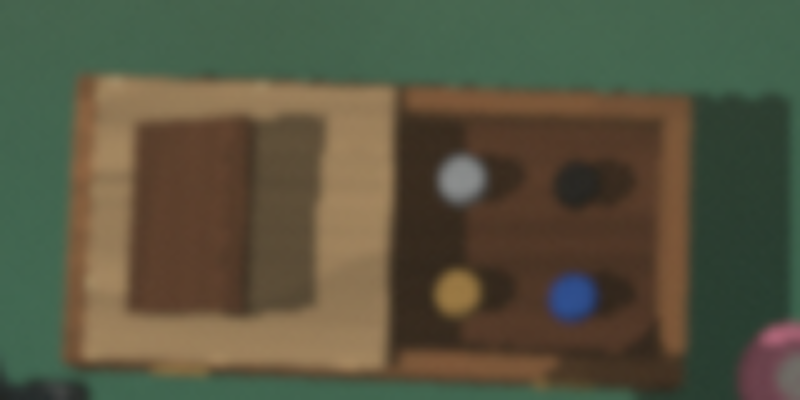

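View pics/b1.png

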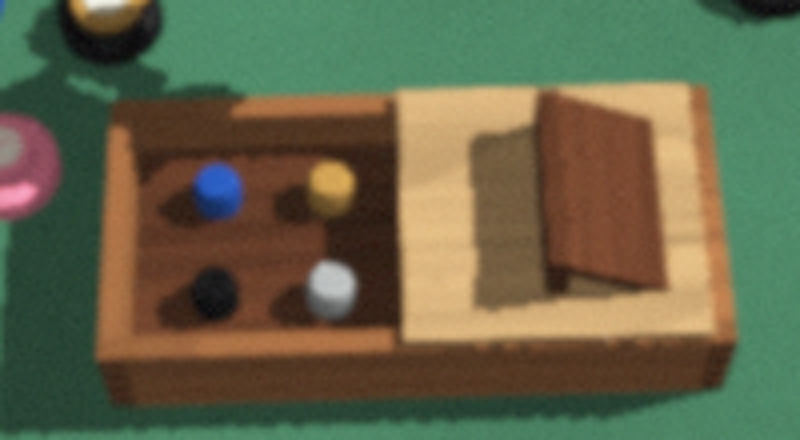

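The cover is open. The brass die is at top-crop (458, 293) and scene-crop (332, 178), i.e. the robot-side hole nearest the cover. The cover edge sits at top-crop x≈393.

```bash
python3 - <<'E'
from h import *
t=np.load("top1.npy",allow_pickle=True).item();s=np.load("scene1.npy",allow_pickle=True).item()
for x,y in((458,293),(572,297),(461,179),(577,184)): print("T",ray(t,x/5+240-.4,y/5+140-.4,52).round(1))
for x,y in((332,176),(218,178),(333,276),(216,281)): print("S",ray(s,x/4+220-.4,y/4+180-.4,52).round(1))
print("cover",ray(t,393/5+239.6,85/5+139.6,69),ray(t,388/5+239.6,368/5+139.6,69),ray(t,250/5+239.6,215/5+139.6,104))
E
```

```text
T [552.1 -37.6  52. ]
T [551.4 -96.8  52. ]
T [612.1 -38.   52. ]
T [610.7 -98.5  52. ]
S [550.1 -36.   52. ]
S [548.5 -96.3  52. ]
S [608.8 -36.7  52. ]
S [608.9 -96.8  52. ]
cover [657.92998543  -1.45731162  69.        ] [511.00118028  -2.3092284   69.        ] [583.55211798  68.15103451 104.        ]
```

Emit:
carry_out(targets=[[0.032,-0.035,0,0],[0.032,-0.035,0,0],[0.032,-0.035,0,0],[0.032,-0.035,0,0],[0,-0.027,0,0],[0,0,0,0],[0,0,0,0],[0,0,-0.03,0],[0,0,-0.03,0],[0,0,-0.03,0],[0,0,-0.02,0],[0,0,0,0],[0,0,0,0]])

```text
time_s: 8.1
position: [550.2, -36.0, 112.7]
ee_rot: [0.713, 0.701, 0.0, -0.0]
ft_force: [0.2, 0.5, 0.1]
width: 0.2
gripper_force: 0.0
```

Emit:
carry_out(targets=[[0,0,-0.02,0],[0,0,-0.017,0],[0,0,0,0],[0,0,0,0],[0,0,0,0],[0,0,0,0],[0,0,0,0],[0,0,0,0],[0,0,0,0],[0,0,0,0],[0,0,0,0],[0,0,0,0],[0,0,0,0],[0,0,0,0],[0,0,0,0],[0,0,0,0],[0,0,0,0]])

```text
time_s: 9.8
position: [550.3, -36.9, 75.3]
ee_rot: [0.713, 0.701, 0.0, 0.0]
ft_force: [0.3, 0.1, 1.3]
width: 0.1
gripper_force: 0.0
```

Emit:
carry_out(targets=[[0,0,0.03,0],[0,0,0.04,0],[0,0,0.03,0],[-0.03,-0.028,0,0],[-0.03,-0.028,0,0],[-0.03,-0.028,0,0],[-0.03,-0.028,0,0],[-0.015,-0.015,0,0],[0,0,0,0],[0,0,0,0],[0,0,-0.03,0],[0,0,-0.03,0],[0,0,-0.02,0],[0,0,0,0],[0,0,0,0]])

```text
time_s: 11.3
position: [415.8, -163.1, 95.4]
ee_rot: [0.713, 0.701, 0.0, -0.0]
ft_force: [-0.4, 0.2, 0.3]
width: 0.2
gripper_force: 0.0
```

Emit:
carry_out(targets=[[0,0,-0.02,0],[0,0,-0.02,0],[0,0,0,0],[0,0,0,0],[0,0,0,0],[0,0,0,0],[0,0,0,0],[0,0,0,0],[0,0,0,0],[0,0,0,0],[0,0,0,0],[0,0,0,0],[0,0,0,0],[0,0,0,0],[0,0,0,0],[0,0,0,0],[0,0,0,0]])

```text
time_s: 13.0
position: [415.3, -163.9, 55.3]
ee_rot: [0.713, 0.701, 0.0, -0.0]
ft_force: [-0.7, -0.7, -0.3]
width: 0.1
gripper_force: 0.0
```

Emit:
carry_out(targets=[[0,0,0.03,0],[0,0,0.04,0],[0,0,0.04,0],[0,0,0,0],[0,0,0,0],[0,0,0,0]])

```text
time_s: 13.6
position: [414.7, -163.6, 164.2]
ee_rot: [0.713, 0.701, -0.0, -0.001]
ft_force: [-0.0, 0.6, -0.5]
width: 0.2
gripper_force: 0.0
```

```bash
python3 -c "
from h import *
print(ticket.finish_job())"
```

```text
the job is handed in; nothing more can be done
None
```

The cover was pushed open against its stop, the fingertips dwelt about 1.5 s above the brass die and then the gold-rimmed watch, and the job was handed in at about 14 s; the hand-in returned no verdict.

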